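Hang a rinsed bottle on the drying peg and start the air

TASK

Take the rinsed amber bottle out of its sloped cradle, turn it mouth-down, slide its neck over the empty leaning drying peg until the mouth rests on the black collar, and let go. Then throw the red air-switch lever all the way over to its far side. Leave the multimeter, water bottle, pliers and rosin tub where they are.

Things in the scene. Friction and masses are not known exactly. Their poses are not given: they have to be found in the camera images.
- bottle: Hollow opaque orange-amber narrow-necked bottle, 110 g, 170 mm long, 4 mm walls. Origin: centre of its base; z runs along its axis to the mouth. Body 52 mm in diameter from z = 0 to 105 mm, shoulder to 125 mm, then a straight neck, 33 mm outer and 25 mm inner diameter, to the open mouth at 170 mm. It starts in the cradle, mouth 15 degrees above level.
- mouth (a point): Centre of the bottle's open mouth, 170 mm from its base along its axis.
- cradle: Fixed cradle: blue foot 90 x 170 x 8 mm, two grey V yokes, grey end plate under the bottle's base. Origin: centre of the foot's underside, on the bench; the mouth points to the cradle's +y. The yokes, 10 mm thick, bear the bottle 10 and 98 mm from its base and reach to some 8 mm below its axis; between them its body is free. Its axis at the base is 52 mm over the bench.
- stand: Fixed grey drying stand that carries the empty peg: foot 100 x 190 x 14 mm, its middle 5 mm to +y of the origin. Origin on the bench; the peg's foot is at (0, 20, 75) mm in this frame and leans to the stand's -y.
- peg: Empty white drying peg, 110 mm long, leaning 40 degrees from vertical. Origin: the peg's foot, on the top face of its black collar (44 mm in diameter, 8 mm thick), where the mouth must come to rest; z runs up along the peg. Diameter 19 mm up to 88 mm, then tapering to 8 mm at the tip. A 20 mm post runs on below the collar. Friction can hold a released bottle short of the collar.
- peg_tip (a point): Tip of the empty peg, 110 mm from its collar.
- full_stand: An identical fixed stand beside the first whose peg already carries a green bottle (48 mm in diameter, fixed on it), its base 157 mm up the peg from its collar. It is not to be used. Origin and axes as for the empty stand.
- air (a joint): Air-switch lever, rad: 0 leaning to its block's -x (roughly to the robot), 1.0 fully over to its +x, at the end stop. It stays where it is left; about 1 N at the knob moves it.
- air_tip (a point): Centre of the lever's red ball knob (26 mm in diameter), 80 mm from the hinge along a 10 mm steel bar.
- air_base: Fixed grey block of the air switch, 70 x 50 x 25 mm. Origin: centre of its underside, on the bench. The lever's hinge runs along the block's y axis, 22 mm above the origin; the lever swings in the block's xz plane, from 0.5 rad towards -x of vertical to 0.5 rad towards +x.
- multimeter: Bystander: red multimeter lying flat, 85 x 165 x 34 mm. Origin: centre of its underside.
- water_bottle: Bystander: standing drinking-water bottle with red cap, 64 mm in diameter, 200 mm high. Origin: centre of its underside.
- pliers: Bystander: pliers with yellow grips lying flat, about 185 mm long along its y, 66 mm wide, 20 mm high. Origin: under its middle.
- rosin_tub: Bystander: small amber tub with yellow lid, 72 mm in diameter, 45 mm high. Origin: centre of its underside.
Things that resemble listed ones, but are neither listed nor needed, are in the scene too. Leave any blue or purple look-alike of the air_base alone.

How it is judged:
By the outcome, as a careful person would: the job done as asked, in the order asked, and still so for the second after the job is handed in, with the robot touching nothing.
It also fails if it takes over 58 s, if anything falls off the work surface, if the arm or the gripper's body presses on something with over 40 N, if the wrist force passes 120 N, or if a joint passes its speed limit or range.

ROBOT

A 7-joint arm with a two-finger parallel gripper is mounted at the origin on the work surface. World frame = base frame: x ahead of the robot, y to its left, z up, the work surface at z = 0. Lengths are in m, angles in rad, forces in N, time in s.
With the tool pointing down it reaches from about 0.4 to 0.875 m from the base axis. Payload 6.5 kg.
Tool frame: the origin (TCP) lies where the fingers leave the gripper's body, on its centre line; the fingertips stand 73 mm ahead of it and the grasp point (between the pads) lies 54 mm ahead of it (manip.pinch_z is the distance from the TCP to the grasp point, in m); z points along the fingers, y is the line along which they close (so a half turn about z gives the same grasp; the last joint's range is limited). The gripper opens to 85 mm and grips with 20 to 120 N. Pads are 22 mm wide; open, the fingers measure 114 mm over their backs; the gripper's body (76 mm by 85 mm) begins 54 mm behind the grasp point. The pads swing forward as they close: fully open they stand 13 mm farther back than shut.
Start: joints at [1.221, 0.536, -0.004, 1.538, 0.003, 1.067, -0.071], TCP at [0.182, -0.624, 0.304] pointing down, gripper open.
Joint ranges: [-2.7, 2.7], [-0.37, 2.16], [-1.27, 1.26], [0.24, 2.4], [-1.31, 4.45], [0.19, 1.91], [-2.76, 2.76]. Speed limits (rad/s): [2.39, 2.39, 3.14, 3.14, 3.14, 3.14, 3.14].

INTERFACE

Orientations are given as [roll, pitch, yaw] about the fixed x, y, z axes, in that order (R = Rz(yaw) Ry(pitch) Rx(roll)).
In Python, from plant import manip gives the robot as it stands. Calls block until the motion is done:
- manip.move_to(position, orientation): joint-space move of the TCP to a pose.
- manip.move_linear(position, ori=None, feed=0.15, guard=None): straight line of the TCP; ori=None keeps the orientation; feed is the mean speed in m/s. With guard (N) it stops when the force on the tool has changed by that much, and returns True; else False.
- manip.set_joints(angles): joint-space move.
- manip.set_gripper(opening): finger opening in m; the grip force is fixed at half the most; returns when the fingers have stopped.
- manip.dwell(seconds).
- manip.inverse_kinematics(position, orientation): joint angles nearest the present ones, or None.
- manip.get_state(): the state.
- manip.camera(name): name is "scene" or "top"; returns a dict with "pixels" (420x560x3 uint8, red, green, blue), "fovy" (degrees; the focal length in pixels is half the picture's height over the tangent of half this angle, whatever the lens; pixels are square), "cx", "cy" (the principal point, pixels), "R" (3x3) and "t" (3): a world point X has camera coordinates R X + t. Camera axes: x right, y down, z forward; pixel columns grow to the right and rows downward; lengths in m; the calibration is good to about 2 mm. A picture is of the moment at which its call begins. There is no depth.
A pose or a line that the arm cannot do raises manip.MotionError and nothing moves.
- manip.job_done(): hands the job in; it is judged then, once.
The state is a dict: "clock": time; "joint_positions": joint angles; "joint_vel": joint speeds; "joint_torque": joint torques, N m; "tool_pos": TCP position; "tool_rot": TCP orientation; "ft_force": force on the tool from outside, world axes, zero at the start; "ft_torque": the same for the moment, N m; "grip_width": finger opening in m; "grip_force": force on a finger pad.
Only numpy, scipy, OpenCV 4.12 (cv2) and the standard library are available. Lean on these libraries where they do the work, as an engineer would, in place of code of your own. Each camera call takes 0.05 s, during which the arm holds its last target. There are 200 camera calls.

## Working session

There is one attempt and no reset: what is moved stays moved. The work goes in short steps, each a Python script; the robot and the scene stay as the last script left them, time stands still between calls to the robot, and variables do not carry over. Pictures are saved under pics/ and viewed, at most 10 in all, crops included, and the job is handed in when it is done.

```bash
ls; mkdir -p pics; python3 - <<'E'
from plant import manip
import cv2,numpy as np,pickle
d={}
for n in("scene","top"):
    c=manip.camera(n);d[n]=c
    cv2.imwrite(f"pics/{n}0.png",c["pixels"][:,:,::-1])
    print(n,c["fovy"],c["cx"],c["cy"],np.round(c["R"],4).tolist(),np.round(c["t"],4).tolist(), [k for k in c])
pickle.dump(d,open("c0.pkl","wb"))
print(manip.get_state())
E
```

```text
pics
scene 46.90157289086706 277.58081647655933 211.26586666239407 [[0.8339, 0.5517, 0.0131], [0.3951, -0.5802, -0.7122], [-0.3853, 0.5991, -0.7018]] [-0.543, -0.0942, 1.5807] ['pixels', 'fovy', 'cx', 'cy', 'R', 't']
top 44.22245456739887 278.15454157439353 204.19023102769518 [[-0.021, -0.9998, 0.0046], [-0.9978, 0.0207, -0.0625], [0.0624, -0.0059, -0.998]] [0.0964, 0.5753, 1.4892] ['pixels', 'fovy', 'cx', 'cy', 'R', 't']
{'clock': 0.1, 'joint_positions': array([ 1.22080078,  0.53711795, -0.00446243,  1.53875703,  0.00258117,
        1.06728335, -0.07121486]), 'joint_vel': array([-2.74517508e-04, -1.53283662e-03, -3.10382073e-05, -2.51511359e-03,
       -3.87847993e-04,  1.21731514e-04,  7.96371420e-04]), 'joint_torque': array([ 3.39119251e-03, -5.84563816e+01,  1.05204653e+00, -2.59773499e+01,
        1.26591735e-02,  4.65749705e-03, -3.57539022e-05]), 'tool_pos': array([ 0.18188852, -0.62356765,  0.30308926]), 'tool_rot': array([-3.14003500e+00,  8.66839795e-05,  2.83863785e-01]), 'ft_force': array([-0.22628532,  0.62865741, -0.0330109 ]), 'ft_torque': array([ 0.02836808, -0.01858362, -0.00426501]), 'grip_force': 0.0, 'grip_width': 0.08545199316116797}
```

View pics/scene0.png

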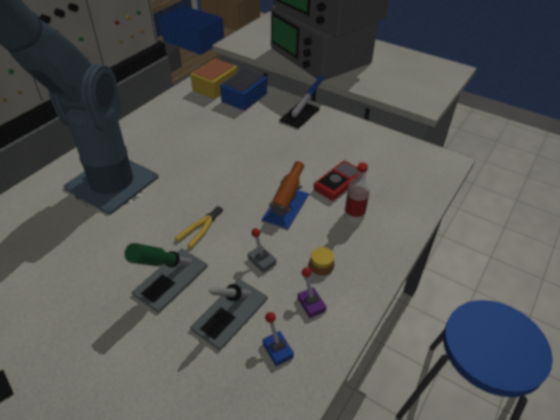

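View pics/top0.png

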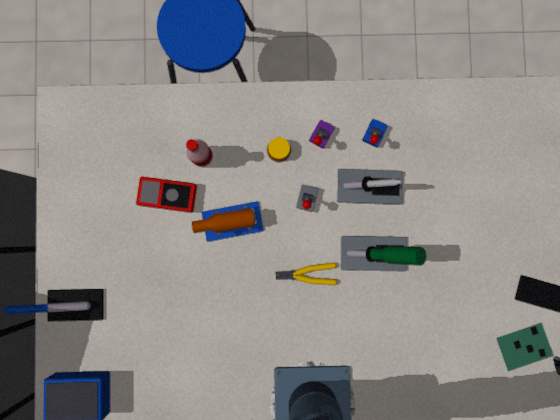

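The candidates are the air switches: grey at top (309,198) / scene (262,258), purple at (321,133) / (311,300) and blue at (375,132) / (278,347). Grey is the one described. For the stands, the one at top (370,186) has a bare white peg and the one at (375,254) carries the green bottle, so I need the first. The orange bottle in the blue cradle is at top (228,221) / scene (288,188). I'll confirm these with enlarged crops.

```bash
cat > h.py <<'E'
import numpy as np,cv2,pickle
def K(c):
    f=c["pixels"].shape[0]/2/np.tan(np.radians(c["fovy"])/2); return f
def proj(c,X):
    p=np.atleast_2d(X)@np.array(c["R"]).T+c["t"]; return p[:,:2]/p[:,2:]*K(c)+[c["cx"],c["cy"]]
def ray(c,uv):
    R=np.array(c["R"]); d=R.T@np.array([(uv[0]-c["cx"])/K(c),(uv[1]-c["cy"])/K(c),1]); return -R.T@c["t"],d/np.linalg.norm(d)
def onplane(c,uv,z):
    o,d=ray(c,uv); return o+d*(z-o[2])/d[2]
def tri(c1,u1,c2,u2):
    o1,d1=ray(c1,u1);o2,d2=ray(c2,u2)
    s=np.linalg.lstsq(np.c_[d1,-d2],o2-o1,rcond=None)[0]
    a,b=o1+d1*s[0],o2+d2*s[1]; return (a+b)/2,np.linalg.norm(a-b)
E
python3 - <<'E'
from h import *
d=pickle.load(open("c0.pkl","rb"))
def crop(n,x0,x1,y0,y1,k,o):
    im=np.ascontiguousarray(d[n]["pixels"][y0:y1,x0:x1,::-1]);im=cv2.resize(im,None,fx=k,fy=k,interpolation=cv2.INTER_CUBIC)
    im=cv2.convertScaleAbs(im,alpha=1.6)
    for x in range((x0+9)//10*10,x1,10): cv2.line(im,((x-x0)*k,0),((x-x0)*k,10 if x%50 else 25),(255,255,255),1)
    for y in range((y0+9)//10*10,y1,10): cv2.line(im,(0,(y-y0)*k),(10 if y%50 else 25,(y-y0)*k),(255,255,255),1)
    cv2.imwrite(o,im)
crop("top",290,440,155,275,5,"pics/t1.png")
crop("scene",120,320,150,300,4,"pics/s1.png")
for n in d: print(n,proj(d[n],[[.18,-.62,.30],[0,0,0],[.5,0,0],[.5,.2,0]]).round(),(-np.array(d[n]["R"]).T@d[n]["t"]).round(3))
E
```

```text
scene [[-103.  275.]
 [ 111.  182.]
 [ 234.  247.]
 [ 273.  207.]] [ 1.099 -0.702  1.049]
top [[584. 360.]
 [312. 404.]
 [307. 230.]
 [239. 232.]] [0.483 0.093 1.522]
```

View pics/t1.png

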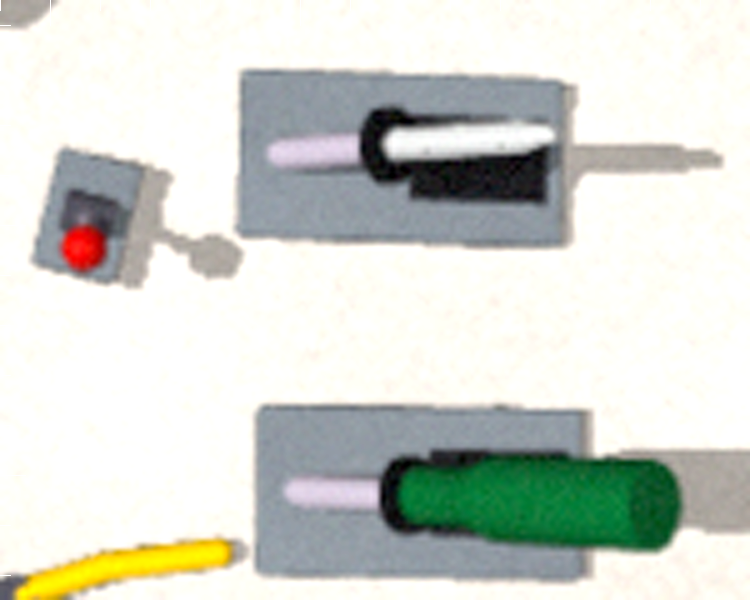

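View pics/s1.png

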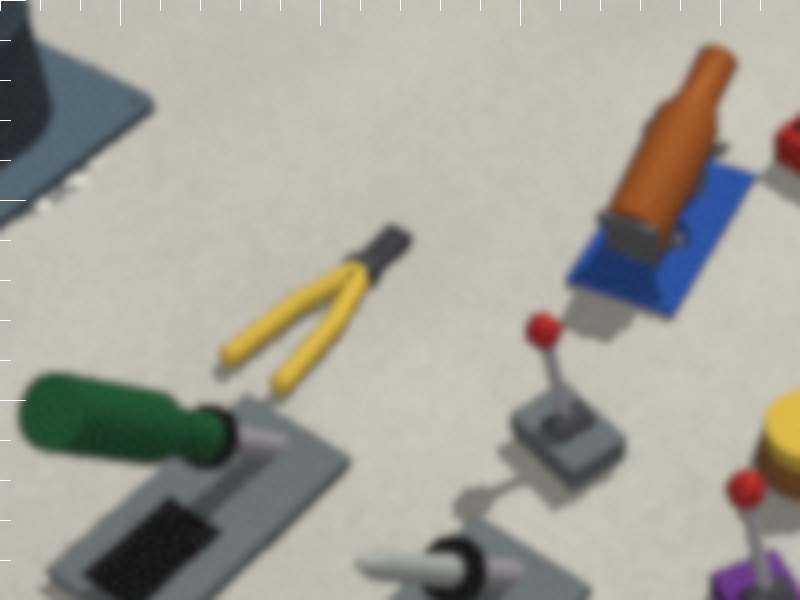

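Crops: the grey switch's red knob is at top (306.6,204.6), leaning towards the robot, so it is the right switch. The bare white peg has its tip at top (400,182) and collar at (368,184); in the scene view these are about (211,290) and (234,292). The bottle lies in the blue cradle with its neck away from the end plate. Next I'll measure them.

```bash
cat > meas.py <<'E'
from h import *
d=pickle.load(open("c0.pkl","rb")); T,S=d["top"],d["scene"]
hsv={n:cv2.cvtColor(d[n]["pixels"],cv2.COLOR_RGB2HSV) for n in d}
def mask(n,lo,hi,box):
    m=cv2.inRange(hsv[n],lo,hi); z=np.zeros_like(m); x0,x1,y0,y1=box; z[y0:y1,x0:x1]=m[y0:y1,x0:x1]
    k,l,s,_=cv2.connectedComponentsWithStats(z); return (l==1+np.argmax(s[1:,4]))
def axis2d(m):
    ys,xs=np.nonzero(m); p=np.c_[xs,ys].astype(float); c=p.mean(0); u=np.linalg.svd(p-c,full_matrices=False)[2][0]
    for _ in range(4):  # medial line: fit slice centres
        n=np.array([-u[1],u[0]]); s=(p-c)@u; w=(p-c)@n; b=np.round(s/1.5)
        q=np.array([[s[b==k].mean(),(w[b==k].min()+w[b==k].max())/2] for k in np.unique(b)])
        lo,hi=np.quantile(s,[.06,.94]); q=q[(q[:,0]>lo)&(q[:,0]<hi)]
        a,e=np.polyfit(q[:,0],q[:,1],1); c=c+e*n; u=u+a*n; u/=np.linalg.norm(u)
    s=(p-c)@u
    return c,u,c+u*(s.min()-.5),c+u*(s.max()+.5),np.std(q[:,1])
def line(a,b):  # axis from two planes
    r=[]
    for c,(p,u,*_) in((T,a),(S,b)):
        o,d1=ray(c,p);_,d2=ray(c,p+20*u); n=np.cross(d1,d2); r.append((n/np.linalg.norm(n),o))
    dr=np.cross(r[0][0],r[1][0]); dr/=np.linalg.norm(dr)
    P=np.linalg.lstsq(np.array([r[0][0],r[1][0],dr]),np.array([r[0][0]@r[0][1],r[1][0]@r[1][1],0]),rcond=None)[0]
    return P,dr
def onaxis(P,dr,c,uv): # point on axis nearest pixel ray
    o,v=ray(c,uv); s=np.linalg.lstsq(np.c_[dr,-v],o-P,rcond=None)[0]; return P+dr*s[0]
E
cat > m1.py <<'E'
from meas import *
print("px top bottle",hsv["top"][221,230],"scene",hsv["scene"][188,288],"peg",hsv["top"][183,390],hsv["scene"][291,218],"foot",hsv["top"][195,350],"bench",hsv["top"][240,450],"knob",hsv["top"][204,306],hsv["scene"][232,256])
for nm,lo,hi,bt,bs in(("bottle",(5,150,40),(16,255,255),(185,265,195,245),(260,310,155,225)),
   ("peg",(0,0,130),(179,40,255),(371,405,175,192),(205,231,280,302))):
    mt=mask("top",lo,hi,bt);ms=mask("scene",lo,hi,bs)
    a,b=axis2d(mt),axis2d(ms); P,dr=line(a,b)
    print(nm,mt.sum(),ms.sum(),"ends",[x.round(1) for x in a[2:4]],[x.round(1) for x in b[2:4]],"sd",a[4],b[4])
    print(" dir",dr.round(3),"elev",np.degrees(np.arcsin(dr[2])),"ends top",[onaxis(P,dr,T,x).round(4).tolist() for x in a[2:4]],"scene",[onaxis(P,dr,S,x).round(4).tolist() for x in b[2:4]])
kt=mask("top",(0,150,60),(6,255,255),(298,316,195,215)); ks=mask("scene",(0,120,60),(8,255,255),(248,264,225,242))
ct,cs=[np.array(np.nonzero(m)).mean(1)[::-1] for m in(kt,ks)]; print("knob",kt.sum(),ks.sum(),ct,cs,tri(T,ct,S,cs))
# feet: min-area rectangles on planes
for nm,lo,hi,box,z in(("stand",(95,20,40),(125,110,150),(333,407,165,207),.014),("full",(95,20,40),(125,110,150),(337,412,234,274),.014),("cradle",(108,170,40),(125,255,255),(198,268,195,245),.008),("air",(95,20,40),(125,110,150),(294,322,183,214),.025)):
    m=mask("top",lo,hi,box); ys,xs=np.nonzero(m)
    w=np.array([onplane(T,(x,y),z)[:2] for x,y in zip(xs,ys)]); r=cv2.minAreaRect((w*1000).astype(np.float32)); 
    print(nm,m.sum(),np.round(r[0],1),np.round(r[1],1),round(r[2],1))
E
python3 m1.py
```

```text
px top bottle [ 14 255 133] scene [ 12 187 101] peg [ 68   7 147] [60  6 87] foot [104  28 101] bench [ 18  18 174] knob [  0 236 170] [  0 191  95]
bottle 933 570 ends [array([253.7, 216.2]), array([191.6, 226.9])] [array([299.9, 162.4]), array([279.2, 205.1])] sd 0.16904998774010216 0.20419034295911492
 dir [ 0.155 -0.943 -0.293] elev -17.044189209582644 ends top [[0.5426, 0.1552, 0.0418], [0.5148, 0.3247, 0.0944]] scene [[0.5135, 0.3321, 0.0967], [0.5391, 0.1769, 0.0485]]Traceback (most recent call last):
  File "m1.py", line 5, in <module>
    mt=mask("top",lo,hi,bt);ms=mask("scene",lo,hi,bs)
                               ~~~~^^^^^^^^^^^^^^^^^^
  File "meas.py", line 6, in mask
    k,l,s,_=cv2.connectedComponentsWithStats(z); return (l==1+np.argmax(s[1:,4]))
                                                              ~~~~~~~~~^^^^^^^^^
    return _wrapfunc(a, 'argmax', axis=axis, out=out, **kwds)
    return bound(*args, **kwds)
ValueError: attempt to get argmax of an empty sequence
```

```bash
python3 - <<'E'
from meas import *
print(hsv["scene"][280:302:2,206:244:2,1]);print(hsv["scene"][280:302:2,206:244:2,2])
print(hsv["top"][174:196:1,366:406:3,1]);print(hsv["top"][174:196:1,366:406:3,2])
print(hsv["top"][186:214:3,294:322:3,1]);print(hsv["top"][188:214:3,294:322:3,2])
E
```

```text
[[19 17 17 19 19 17 19 19 19 17 19 19 19 17 19 10 14 13 10]
 [17 19 19 19 19 19 19 17 19 19 19 19 18 16 13 14 17 17 13]
 [19 19 19 21 19 17 19 19 17 21 19 18 18 14  6 16 16 17 17]
 [19 19 17 17 15 15 17 17 15 15 18 19 19 23 30 14 15 17 17]
 [19 19 14 11 12  9  9 12 14 12  8 10  7  7 11 13  0 18 14]
 [17 14 11 10 10  8  8 11 10  8 10  8 10 10 12  7 15 23 10]
 [17 16 11 10  7 10 10 10  6  6  9 12 12  8  9  6 15 10  7]
 [17 17 19 14 13 10  7  7  4  8  8  8  7  7  4 16 17  0  9]
 [17 19 19 18 20 21 15  6 11 12 11 12 11  6  8 16 18  0 10]
 [17 19 17 19 19 18 11 10 21 18 21 12 17 14 17 15  0 20 16]
 [19 17 19 19 18 11 14 17 17 21 19 15 15 18 11 31 20 17 16]]
[[119 117 120 123 121 121 121 122 121 121 122 121 121 120 108  79  74  79
   99]
 [119 119 120 120 121 121 119 120 121 122 123 120 116 110  96  75  74  75
   76]
 [120 120 120 120 120 120 119 120 119 120 120 101  71  55  45  47  64  74
   75]
 [119 120 119 118 116 116 117 120 119 118 101  53  27  22  17  18  35  61
   73]
 [120 119 112 111 110 109 108 110 111 109  91  76  73  69  47  20  17  42
   73]
 [121 108  97 100  99  96  95  97 
[... 3169 characters left out ...]
6  25  21]
 [ 17  15  28  28  36  33  27  27  16  18]
 [ 17  20  22  34  31  25  22  18  17  19]
 [ 22  11  26 160 241 229  32   0  20  21]
 [ 20  20  25 244 236 255  25  23  21  19]
 [ 20  10  26 126 255 212  28  21  20  21]
 [ 19  18  20  19  15  22  14  12  19  18]
 [ 19  21  18  18  21  18  18  19  24  17]]
[[169 170 150  98 101  96 102  94  90 156]
 [168 169 115 103 100  97 104  98 100 111]
 [171 166 101  68  49  46  84 102 110 108]
 [170 165 100  63  73  58  60  66 105 109]
 [171 149 103  54 108  58  55  78 110 111]
 [170  97 104 156 165 117 104 100 111 136]
 [173 103 104 146 153 109 105 108 114 170]
 [166 165 138 108  82 101  97 110 113 172]
 [173 169 170 168 170 170 172 131 149 170]]
```

```bash
python3 - <<'E'
s=open('m1.py').read()
s=s.replace('''("peg",(0,0,130),(179,40,255),(371,405,175,192),(205,231,280,302))''','''("peg",(0,0,90),(179,13,255),(370,403,178,189),(0,0,0,0))''')
s=s.replace('mt=mask("top",lo,hi,bt);ms=mask("scene",lo,hi,bs)','''mt=mask("top",lo,hi,bt)
    if nm=="bottle": ms=mask("scene",lo,hi,bs)
    else:
        g=cv2.GaussianBlur(hsv["scene"][:,:,1].astype(np.float32),(0,0),.7); z=np.zeros(g.shape,np.uint8); z[284:298,207:232]=(g<14)[284:298,207:232]; k,l,st,_=cv2.connectedComponentsWithStats(z); ms=l==1+np.argmax(st[1:,4])
        for r in ms[284:298,207:234].astype(int): print("".join(map(str,r)))
        for r in mt[177:190,366:404].astype(int): print("".join(map(str,r)))''')
s=s.replace('(95,20,40),(125,110,150)','(95,18,55),(125,110,150)')
open('m1.py','w').write(s)
E
python3 m1.py
```

```text
px top bottle [ 14 255 133] scene [ 12 187 101] peg [ 68   7 147] [60  6 87] foot [104  28 101] bench [ 18  18 174] knob [  0 236 170] [  0 191  95]
bottle 933 570 ends [array([253.7, 216.2]), array([191.6, 226.9])] [array([299.9, 162.4]), array([279.2, 205.1])] sd 0.16904998774010216 0.20419034295911492
 dir [ 0.155 -0.943 -0.293] elev -17.044189209582644 ends top [[0.5426, 0.1552, 0.0418], [0.5148, 0.3247, 0.0944]] scene [[0.5135, 0.3321, 0.0967], [0.5391, 0.1769, 0.0485]]
000000000000000000000000000
000000000000000000000000000
000000000000000000000010100
000011111111111111111111100
000011111111111111111111100
000111111111111111111111100
001111111111111111111111100
001111111111111111111111100
001111111111111111111111100
000011111111111111111111100
000001111111111111111111100
000000000011111111111111100
000000000000111111111111100
000000000001111000011101100
00000000000000000000000000000000000000
00000000000000000000000000000000000000
00000000000000000000000111111110000000
00000000011111111111111111111111111100
00001111111111111111111111111111111110
000011111111111111111111111111111
[... 236 characters left out ...]
000
00000000000000000000000000000000000000
peg 192 213 ends [array([402.5, 181. ]), array([369.3, 183.6])] [array([231.9, 292.4]), array([208.5, 290.4])] sd 0.2187398597582716 0.41885900609775406
 dir [-0.029 -0.637  0.77 ] elev 50.394239890893594 ends top [[0.6227, -0.2443, 0.1649], [0.626, -0.1724, 0.0779]] scene [[0.6262, -0.1674, 0.0718], [0.6228, -0.2413, 0.1612]]
knob 51 44 [306.31372549 204.07843137] [255.5        232.18181818] (array([0.57183767, 0.00802581, 0.0997281 ]), np.float64(0.0025901044732859887))
stand 1354 [ 625.1 -184.4] [186.2  97.1] 87.2
full 1283 [ 430.  -188.7] [186.1  96.4] 87.7
cradle 668 [531.5 219.9] [ 86.8 166.4] 9.5
air 224 [5.942e+02 3.000e-01] [47.2 67.2] 74.7
```

Bottle, peg and switch are measured, and the heights agree with the text: peg elevation 50.4°, mouth at z ≈ 96 mm. Next I'll check reachability and pick the grasp orientation.

```bash
cat > g.py <<'E'
import numpy as np
from scipy.spatial.transform import Rotation as Ro
from plant import manip
n=lambda v:np.array(v,float)/np.linalg.norm(v)
b=np.array([-.161*.966,.987*.966,.2588]); mouth=np.array([.5142,.3275,.096]); base=mouth-.17*b
a=np.array([-.047*.643,-.9989*.643,.766]); F=np.array([.626,-.1697,.075])
GZ=.054   # grip height from base along bottle
PZ=manip.pinch_z
def pose(gp,x,z):
    z=n(z);x=n(x-np.dot(x,z)*z); R=np.c_[x,np.cross(z,x),z]; return gp-PZ*z,Ro.from_matrix(R).as_euler('xyz')
zg=n(np.array([0,0,-1.])+b[2]*b)
def place(h,phi,s): # h: mouth height above collar
    u=n(np.array([0,0,-1.])+a[2]*a); v=np.cross(a,u)
    return pose(F+a*(h+.17-GZ),-s*a,np.cos(phi)*u+np.sin(phi)*v)
def grasp(up,s): return pose(base+GZ*b+np.array([0,0,up]),s*b,zg)
E
python3 - <<'E'
from g import *
print(PZ,base)
for s in(1,-1):
    print(s,[None if q is None else q.round(2).tolist() for q in(manip.inverse_kinematics(*grasp(u,s)) for u in(.12,0))])
    for ph in np.radians(range(-90,91,15)):
        q=[manip.inverse_kinematics(*place(h,ph,s)) for h in(.15,0)]
        if all(x is not None for x in q): print(" ",np.degrees(ph).round(),[x.round(2).tolist() for x in q],"appr",Ro.from_euler('xyz',place(0,ph,s)[1]).as_matrix()[:,2].round(2))
E
```

```text
0.0539 [0.54063942 0.16541486 0.052004  ]
1 [[0.37, 0.69, -0.97, 1.8, 0.41, 0.86, -0.55], [0.14, 0.77, -0.62, 1.86, 0.29, 0.59, -0.41]]
  -45.0 [[-0.1, 1.19, 0.72, 0.86, 0.25, 1.87, 0.02], [-0.05, 1.21, 0.23, 0.9, 0.47, 1.91, -0.34]] appr [-0.73 -0.51 -0.45]
  -30.0 [[0.14, 0.91, -0.05, 1.13, 0.81, 1.74, -0.33], [0.04, 1.03, -0.08, 1.18, 0.75, 1.7, -0.54]] appr [-0.53 -0.64 -0.56]
  -15.0 [[0.14, 0.75, -0.08, 1.39, 0.91, 1.45, -0.43], [-0.05, 0.89, 0.01, 1.45, 0.81, 1.37, -0.62]] appr [-0.29 -0.73 -0.62]
  0.0 [[0.11, 0.61, -0.04, 1.64, 1.03, 1.15, -0.55], [-0.1, 0.77, 0.05, 1.69, 0.99, 1.09, -0.78]] appr [-0.04 -0.77 -0.64]
  15.0 [[0.2, 0.5, -0.13, 1.86, 1.31, 0.91, -0.77], [-0.23, 0.69, 0.22, 1.92, 1.25, 0.79, -1.05]] appr [ 0.22 -0.75 -0.62]
  30.0 [[0.06, 0.43, 0.13, 2.06, 1.75, 0.61, -1.18], [-0.28, 0.67, 0.3, 2.12, 1.84, 0.66, -1.6]] appr [ 0.47 -0.69 -0.56]
  45.0 [[0.37, 0.42, -0.12, 2.19, 2.45, 0.67, -1.69], [0.5, 0.74, -0.54, 2.23, 2.36, 1.14, -1.63]] appr [ 0.68 -0.57 -0.45]
  60.0 [[1.29, 0.79, -1.08, 2.23, 2.8, 0.93, -1.36], [0.66, 0.84, -0.54, 2.31, 2.84, 1.28, -1.78]]
[... 760 characters left out ...]
.83, 1.51, 1.19, 2.35], [0.21, 0.71, -0.36, 1.9, 1.47, 1.11, 2.04]] appr [ 0.22 -0.75 -0.62]
  30.0 [[-0.51, 0.59, 0.88, 2.09, 1.85, 0.25, 1.69], [-0.18, 0.65, 0.17, 2.12, 1.84, 0.73, 1.58]] appr [ 0.47 -0.69 -0.56]
  45.0 [[1.12, 0.7, -1.07, 2.15, 2.3, 1.0, 1.99], [0.5, 0.74, -0.54, 2.23, 2.36, 1.14, 1.51]] appr [ 0.68 -0.57 -0.45]
  60.0 [[1.29, 0.79, -1.08, 2.23, 2.8, 0.93, 1.79], [0.66, 0.84, -0.54, 2.31, 2.84, 1.28, 1.36]] appr [ 0.85 -0.42 -0.32]
  75.0 [[1.45, 0.96, -1.08, 2.22, 3.32, 0.85, 1.64], [-0.54, 1.55, 1.06, 2.36, 2.96, 1.58, -0.31]] appr [ 0.96 -0.24 -0.17]
  90.0 [[0.03, 1.08, 0.9, 2.21, 3.52, 1.85, 0.15], [0.04, 1.19, 0.53, 2.25, 3.34, 1.91, 0.44]] appr [ 1.   -0.05  0.  ]
```

```bash
python3 - <<'E'
from g import *
import cv2
st=manip.get_state(); 
manip.move_to(np.array(st["tool_pos"])+[0,0,.13],st["tool_rot"])
manip.move_to(*grasp(.2,1)); p,o=grasp(.07,1); manip.move_linear(p,o,feed=.2)
print(manip.get_state()["clock"],manip.get_state()["joint_positions"].round(2))
c=[manip.camera(n)["pixels"][:,:,::-1] for n in("top","scene")]
im=np.hstack([cv2.resize(c[0][150:290,160:320],None,fx=2.5,fy=2.5),cv2.resize(c[1][100:240,220:380],None,fx=2.5,fy=2.5)])
cv2.imwrite("pics/pre.png",cv2.convertScaleAbs(im,alpha=1.5))
E
```

```text
4.6917 [ 0.27  0.71 -0.82  1.83  0.36  0.75 -0.5 ]
```

View pics/pre.png

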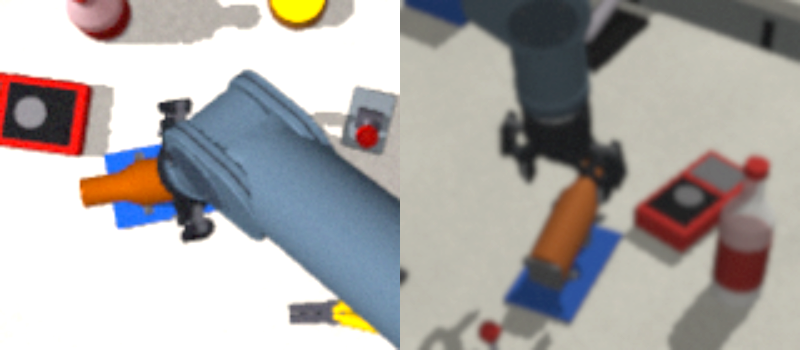

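The gripper straddles the bottle body: fingers at crop (175,110) and (197,228), with the bottle axis running midway. Next I'll descend, grip and lift.

```bash
python3 - <<'E'
from g import *
import cv2
p,o=grasp(0,1)
print(manip.move_linear(p,o,feed=.1,guard=12))
f0=manip.get_state()["ft_force"]
manip.set_gripper(.03); s=manip.get_state(); print(s["grip_width"],s["grip_force"],s["ft_force"]-f0)
p,o=grasp(.03,1); manip.move_linear(p,o,feed=.08)
p,o=grasp(.2,1); manip.move_linear(p,o,feed=.2)
s=manip.get_state(); print(s["clock"],s["grip_width"],s["grip_force"],s["ft_force"]-f0)
p,o=place(.16,0,1); manip.move_to(p,o)
s=manip.get_state(); print(s["clock"],s["tool_pos"]-p)
import pickle; d={n:manip.camera(n) for n in("top","scene")}; pickle.dump(d,open("c1.pkl","wb"))
im=np.hstack([cv2.resize(d["top"]["pixels"][110:250,310:470,::-1],None,fx=2.5,fy=2.5),cv2.resize(d["scene"]["pixels"][200:340,110:270,::-1],None,fx=2.5,fy=2.5)])
cv2.imwrite("pics/pl.png",cv2.convertScaleAbs(im,alpha=1.5))
E
```

```text
False
0.04984651722473501 62.33385663712397 [ 0.45248251 -2.74299938  5.31127529]
7.5833 0.04971437475568221 62.213154814671725 [ 0.36330827 -0.97866514 -2.9000116 ]
9.6333 [ 0.00028281  0.00090787 -0.00012931]
```

View pics/pl.png

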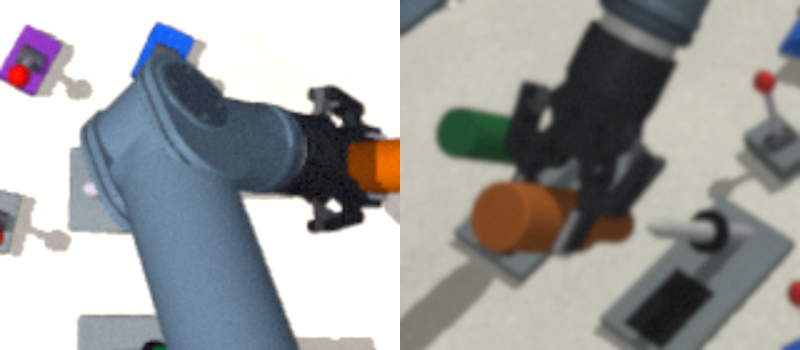

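```bash
python3 - <<'E'
from h import *
from g import a,F
d=pickle.load(open("c1.pkl","rb"))
for nm,box in(("top",(430,520,150,210)),("scene",(130,215,262,310))):
    c=d[nm]; m=cv2.inRange(cv2.cvtColor(c["pixels"],cv2.COLOR_RGB2HSV),(4,110,30),(18,255,255)); z=np.zeros_like(m);x0,x1,y0,y1=box;z[y0:y1,x0:x1]=m[y0:y1,x0:x1]
    ys,xs=np.nonzero(z); p=np.c_[xs,ys]
    hs=np.arange(.16,.335,.01); q=proj(c,F+a*hs[:,None]); u=(q[-1]-q[0])/np.linalg.norm(q[-1]-q[0]); nn=np.array([-u[1],u[0]])
    print(nm,"extent px",((p-q[0])@u).min().round(1),((p-q[0])@u).max().round(1),"len",np.linalg.norm(q[-1]-q[0]).round(1),"px/10mm",np.linalg.norm(q[1]-q[0]).round(2),q[0].round(1),q[-1].round(1))
    for s in np.arange(-4,((p-q[0])@u).max(),3):
        k=abs((p-q[0])@u-s)<1.5
        if k.any():
            w=(p[k]-q[0])@nn; print("  s%.0f w %.1f..%.1f mid %.1f"%(s,w.min(),w.max(),(w.min()+w.max())/2))
E
```

```text
top extent px 31.9 68.8 len 62.3 px/10mm 3.33 [416.5 180. ] [478.6 175.1]
  s32 w -9.4..2.7 mid -3.4
  s35 w -10.3..6.9 mid -1.7
  s38 w -11.1..9.1 mid -1.0
  s41 w -10.8..9.3 mid -0.7
  s44 w -10.6..9.6 mid -0.5
  s47 w -10.4..9.8 mid -0.3
  s50 w -10.1..10.0 mid -0.0
  s53 w -10.7..10.3 mid -0.2
  s56 w -10.7..10.4 mid -0.1
  s59 w -10.4..9.8 mid -0.3
  s62 w -10.2..10.0 mid -0.1
  s65 w -9.9..10.1 mid 0.1
  s68 w -6.7..6.3 mid -0.2
scene extent px -4.9 58.4 len 48.6 px/10mm 2.45 [197.1 289.8] [148.7 286.3]
  s-4 w -3.0..4.0 mid 0.5
  s-1 w -5.2..2.9 mid -1.2
  s2 w -5.4..2.7 mid -1.4
  s5 w -5.6..2.5 mid -1.6
  s8 w -5.9..2.3 mid -1.8
  s11 w -8.1..0.1 mid -4.0
  s14 w -9.2..-6.1 mid -7.7
  s17 w 6.5..11.5 mid 9.0
  s20 w 2.3..12.4 mid 7.3
  s23 w -3.9..12.2 mid 4.1
  s26 w -11.2..12.9 mid 0.9
  s29 w -12.3..12.8 mid 0.2
  s32 w -11.6..13.5 mid 0.9
  s35 w -11.8..15.3 mid 1.7
  s38 w -12.1..15.2 mid 1.6
  s41 w -13.3..13.9 mid 0.3
  s44 w -13.5..13.7 mid 0.1
  s47 w -13.7..13.5 mid -0.1
  s50 w -12.9..12.3 mid -0.3
  s53 w -12.0..11.1 mid -0.4
  s56 w -10.1..8.9 mid -0.6
```

```bash
python3 - <<'E'
from h import *
from g import a,F
d=pickle.load(open("c1.pkl","rb")); c=d["scene"]
k=8; im=cv2.resize(np.ascontiguousarray(c["pixels"][262:322,155:250,::-1]),None,fx=k,fy=k,interpolation=cv2.INTER_CUBIC); im=cv2.convertScaleAbs(im,alpha=2)
q=((proj(c,F+a*np.array([[0],[.11],[.16],[.2]]))-[155,262]+.5)*k).astype(int)
for x in q: cv2.circle(im,tuple(map(int,x)),4,(255,0,255),-1)
cv2.imwrite("pics/z.png",im); print(q)
E
```

```text
[[613 245]
 [434 232]
 [341 226]
 [260 220]]
```

View pics/z.png

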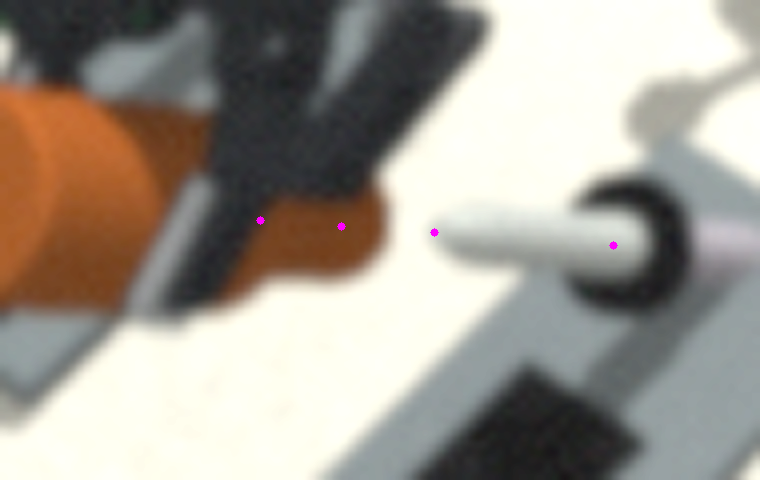

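The neck is in line with the peg to about 1–2 mm, sitting slightly high. The mouth edge is at crop x = 387 and the peg tip at about (437,232), so a 1.2 mm correction will do. Next I'll slide on with a force guard.

```bash
cat > slide.py <<'E'
from g import *
C=-.0012*n([0,.77,.64])
def rep(t):
    s=manip.get_state(); p,_=place(0,0,1); e=s["tool_pos"]-p-C
    print(t,"clk%.1f h=%.4f lat=%.4f"%(s["clock"],e@a,np.linalg.norm(e-(e@a)*a)),(s["ft_force"]).round(1),round(s["grip_width"],4))
E
python3 - <<'E'
from slide import *
rep("start")
for h,f,g in((.10,.1,8),(.06,.05,8),(.02,.06,10),(-.015,.03,12)):
    p,o=place(h,0,1); r=manip.move_linear(p+C,o,feed=f,guard=g); rep((h,r))
    if r: break
E
```

```text
start clk9.7 h=0.1595 lat=0.0017 [ 0.3  1.2 -1.7] 0.0492
(0.1, False) clk10.5 h=0.1007 lat=0.0002 [ 0.2 -0.7 -1.8] 0.0497
(0.06, False) clk11.4 h=0.0604 lat=0.0001 [ 0.5 -0.6 -1.2] 0.05
(0.02, False) clk12.2 h=0.0203 lat=0.0001 [ 0.1 -0.6 -1.6] 0.0499
(-0.015, True) clk13.1 h=-0.0036 lat=0.0009 [ 0.3 -2.1  1.6] 0.0498
```

```bash
python3 - <<'E'
from slide import *
import cv2
p,o=place(-.02,0,1); print(manip.move_linear(p+C,o,feed=.02,guard=12)); rep("push2")
manip.set_gripper(.085); manip.dwell(.3); rep("rel")
s=manip.get_state(); z=Ro.from_euler('xyz',s["tool_rot"]).as_matrix()[:,2]
manip.move_linear(s["tool_pos"]-.14*z,feed=.2)
s=manip.get_state(); print(s["clock"])
# go over near the lever
ex=np.array([.965,-.264,0]); K0=np.array([.572,.008,.098])
manip.set_gripper(0)
pre=K0-.06*ex+[0,0,.2]
# tool x along ex (block x)
p,o=pose(pre,ex,[0,0,-1.]); q=manip.inverse_kinematics(p,o); print(q)
p2,o2=pose(pre,-ex,[0,0,-1.]); q2=manip.inverse_kinematics(p2,o2); print(q2)
cur=s["joint_positions"]
manip.move_to(*((p,o) if q2 is None or abs(q-cur).sum()<abs(q2-cur).sum() else (p2,o2)))
print(manip.get_state()["clock"])
import pickle; d={n_:manip.camera(n_) for n_ in("top","scene")}; pickle.dump(d,open("c2.pkl","wb"))
im=np.hstack([cv2.resize(d["top"]["pixels"][120:280,290:450,::-1],None,fx=2.5,fy=2.5),cv2.resize(d["scene"]["pixels"][180:340,120:280,::-1],None,fx=2.5,fy=2.5)])
cv2.imwrite("pics/after.png",cv2.convertScaleAbs(im,alpha=1.5))
E
```

```text
True
push2 clk13.4 h=-0.0039 lat=0.0013 [-0.6  0.5  4.6] 0.0497
rel clk14.2 h=-0.0038 lat=0.0020 [ 0.1 -0.7 -0.2] 0.085
15.0417
[ 0.31553514  0.30037134 -0.54432352  1.81459252  0.17513506  1.07445672
 -2.1306186 ]
[ 0.63288939  0.40911802 -0.97325179  1.7990025   0.37193693  1.13120928
  0.8395408 ]
16.9833
```

View pics/after.png

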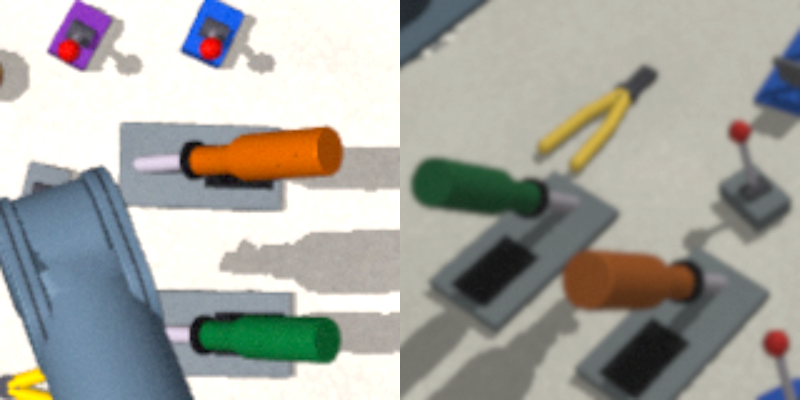

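The amber bottle sits on its collar at top crop (190,160), seated like the green one. Next I'll push the lever.

```bash
python3 - <<'E'
from g import *
import cv2,pickle
from h import tri
o=manip.get_state()["tool_rot"]
ex=np.array([.965,-.264,0]); B=np.array([.594,.001,0])
at=lambda s,z: pose(B+ex*s+[0,0,z],ex,[0,0,-1.])[0]
def st(t):
    s=manip.get_state(); print(t,"clk%.1f s=%.4f"%(s["clock"],(s["tool_pos"]-B)@ex),s["ft_force"].round(1))
manip.move_linear(at(-.083,.30),o,feed=.2)
print(manip.move_linear(at(-.083,.101),o,feed=.15,guard=10)); st("down")
print(manip.move_linear(at(.0,.101),o,feed=.06,guard=10)); st("mid")
print(manip.move_linear(at(.04,.099),o,feed=.03,guard=12)); st("end")
manip.move_linear(at(-.06,.101),o,feed=.15)
manip.move_linear(at(-.06,.3),o,feed=.25)
manip.move_to(pose(np.array([.4,.25,.40]),ex,[0,0,-1.])[0],o); st("away")
d={k:manip.camera(k) for k in("top","scene")}; c=[]
for k,box in(("top",(290,330,180,220)),("scene",(240,290,220,270))):
    m=cv2.inRange(cv2.cvtColor(d[k]["pixels"],cv2.COLOR_RGB2HSV),(0,120,60),(8,255,255)); x0,x1,y0,y1=box
    ys,xs=np.nonzero(m[y0:y1,x0:x1]); c.append((xs.mean()+x0,ys.mean()+y0)); print(k,len(xs),c[-1])
K,e=tri(d["top"],c[0],d["scene"],c[1]); print(K,e,"offset",(K-B)@ex)
im=cv2.resize(d["scene"]["pixels"][140:350,110:390,::-1],None,fx=2.5,fy=2.5)
cv2.imwrite("pics/fin.png",cv2.convertScaleAbs(im,alpha=1.5))
E
```

```text
False
down clk18.8 s=-0.0826 [-0.2  0.4  0.5]
False
mid clk20.3 s=-0.0001 [ 0.3 -0.6 -0.1]
True
end clk21.1 s=0.0159 [-0.4  0.4  0.7]
away clk23.8 s=-0.2517 [-0.2 -0.5 -0.8]
top 47 (np.float64(311.5744680851064), np.float64(182.7872340425532))
scene 48 (np.float64(270.4583333333333), np.float64(247.35416666666666))
[ 0.6313304  -0.00850619  0.09205668] 0.0026599993479221834 offset 0.03853346600489685
```

View pics/fin.png

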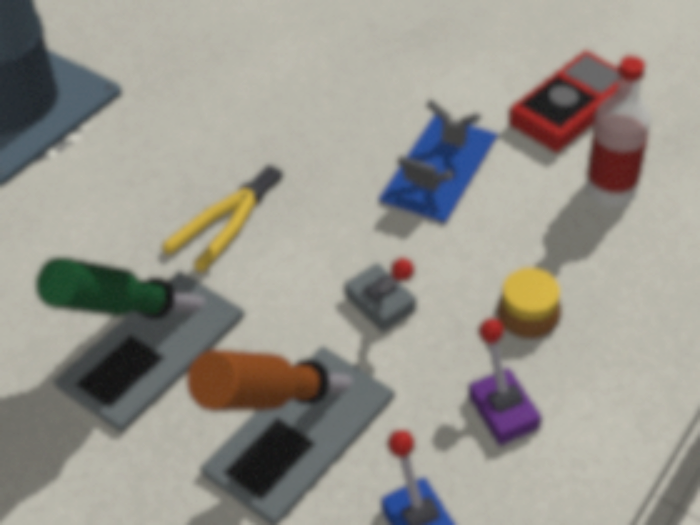

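The knob is now at (402,268) in the crop, and its measured offset of 38.5 mm at z = 92 mm matches the far stop (38.4 mm, 92 mm). The bottle is seated at (315,380) and the bystanders look unmoved, so I'm handing in.

```bash
python3 -c "
from plant import manip
print(manip.job_done())"
```

```text
the job is handed in; nothing more can be done
None
```

The job is handed in at about 24 s: the bottle is mouth-down on the empty peg and resting on its collar, the grey switch's red lever is over at its far stop, and the four bystander items look unmoved in the last picture.

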